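# Change the rack over to supply three

## Robot

A 6-joint arm with a two-finger parallel gripper is mounted at the origin on the work surface. World frame = base frame: x ahead of the robot, y to its left, z up, the work surface at z = 0. Lengths are in m, angles in degrees, forces in N, time in s.
With the tool pointing down it reaches from about 0.25 to 0.725 m from the base axis. Payload 9.7 kg.
Tool frame: the origin (TCP) lies between the finger pads; the fingertips stand 19 mm ahead of it and the grasp point (between the pads) is the TCP; x points along the fingers, y is the direction in which the jaws open and shut, and the axes are right-handed (so a half turn about x gives the same grasp; the last joint's range is limited). The gripper opens to 85 mm and grips with 20 to 120 N. Pads are 22 mm wide; open, the fingers measure 114 mm over their backs; the gripper's body (76 mm by 85 mm) begins 54 mm behind the grasp point. The pads swing forward as they close: fully open they stand 13 mm farther back than shut.
Start: joints at [-75.401, 4.979, 10.078, 95.1, 0, 90], TCP at [0.139, -0.532, 0.25] pointing down, gripper open.
Joint ranges: [-179.16, 179.16], [-48.56, 103.87], [-65.8, 70.77], [-126.05, 130.52], [-82.76, 87.17], [-180, 180]. Speed limits (degrees/s): [127.2, 127.2, 147.25, 180, 180, 180].

## Interface

Orientations are given as [roll, pitch, yaw] about the fixed x, y, z axes, in that order (R = Rz(yaw) Ry(pitch) Rx(roll)).
In Python, from workcell import bot gives the robot as it stands. The module is installed in compiled form; this text tells all that it offers.
- The arm moves only by the shell command python3 -m handwheel 'ROWS' [FORCE]. ROWS is JSON, a list of rows, each a list of 7 numbers: the turn, a rotation vector about the tool's x, y, z in degrees, then the shift along the tool's x, y, z in m, then the closure, from -1 (fully open) to 1 (shut), so that 0 is half open. In form: [[ax, ay, az, dx, dy, dz, fingers], ...]. A call has 1 to 20 rows; each row is the pose to reach, as a shift and turn from the pose commanded when the call began, along the tool's axes at that moment; what a row does not reach only later rows make up. A row lasts 1/8 s, in which the tool goes at most 62.5 mm and 10.7 degrees, less where a joint would pass 70% of its speed; a pose out of reach is approached as far as the arm can. A call with a gripper value outside its range is refused whole. The fingers move at their own pace and stop on an object; FORCE is the grip in N (left out, the last holds). Time passes only in rows, so rows that repeat a pose let the fingers close. It gives the time, the measured TCP pose, the force and the opening at its end, in the units of the state.
- bot.get_obs(): the state, without advancing time (a new reading comes with each control period).
- bot.camera(name): name is "scene" or "top" or "wrist"; returns a dict with "frame" (400x640x3 uint8, red, green, blue), "fx", "fy", "cx", "cy" (pixels), "R" (3x3) and "t" (3): a world point X has camera coordinates R X + t; the wrist camera has in their place "tool_from_camera" (4x4, takes a point from camera to tool coordinates, whose origin is the TCP and whose axes are the tool frame's). Camera axes: x right, y down, z forward; pixel columns grow to the right and rows downward; lengths in m; the calibration is good to about 2 mm. A picture is of the moment at which its call begins: read the wrist's pose just before it. There is no depth.
- bot.job_done(): hands the job in, once; it reports no verdict.
Trained networks look in a picture, given as the dict that the camera call returned (one of the last four; its "shot" number tells which), for a name from the list of things; names that differ only in an ending like _2 or _b are one class to them, and where a whole thing is asked for, a point or a joint stands for the part that bears it (a point fixed in the world has none). Each returns a list of dicts, best first, with "conf" (0 to 1); they miss things now and then, are a little off and sometimes report something else, mostly with a low value. They report only what shows in the picture. A call takes as long as a camera call.
- bot.look_for(name, picture): "bbox" ([left, top, width, height] as shares, 0 to 1, of the picture: columns of its width, rows of its height, round what is visible of it).
- bot.tip_of(name, picture): "centre" ([column, row] as shares, 0 to 1, of the picture: columns of its width, rows of its height: a listed point, or the origin of a listed thing).
The state is a dict: "time": time; "q": joint angles; "qd": joint speeds; "joint_efforts": joint torques, N m; "ee_pos": TCP position; "tcp_rot": TCP orientation; "wrist_force": force on the tool from outside, world axes, zero at the start; "torque": the same for the moment, N m; "opening": finger opening in m.
Only numpy, scipy, OpenCV 4.12 (cv2) and the standard library are available. Lean on these libraries where they do the work, as an engineer would, in place of code of your own. Each camera call takes 0.05 s, during which the arm holds its last target.

## Task

Put the rack onto supply three at the grey changeover console: with a fingertip, push the upright tab of the black rotary selector round until it clicks into the position marked with three dots, without running on past it, and then press the small round start button right in and let it come out again. Only push and press: grip and lift nothing, keep off the wide mushroom stop button, and leave the console and everything lying about where they are.

Things in the scene. Friction and masses are not known exactly. Their poses are not given: they have to be found in the camera images.
- console: Grey steel desktop box, 230 (x) x 360 (y) x 90 mm high, 5 kg, loose on rubber feet; flat top panel 90 mm above the desk. Origin: centre of its underside; x points away from the operator's side, y to the operator's left. Selector at the left, two black meters (7 mm high) right rear, three pilot lamps (13 mm high), start and stop buttons right front (x -62, y -60 and -130 mm).
- dial_center (a point): The selector's upright axis, at panel height (90 mm above the desk), at x 0, y +75 mm on the console; axes as the console's. Round front plate under it, 36 mm radius, 6 mm high. Printed round it, 87 mm out and 45 degrees apart, clockwise: ring (towards +y), one dot, two dots (towards +x), three dots, four dots (towards -y).
- three_dots (a point): Middle of the printed row of three dots (10 mm dots, flat on the panel), 87 mm from the selector's axis, diagonally between the console's +x and -y.
- tab (a point): Middle of the tab's top. The selector is a black hub (24 mm radius, 33 mm above the panel) with an arm 15 mm wide (14 to 28 mm above the panel) that points at the chosen mark. At the arm's end, 48 to 66 mm from the axis, the tab rises from 14 to 52 mm above the panel: 18 mm along the arm, 14 mm across. It is pushed on its flat side round a circle of 57 mm radius.
- selector (a joint): Turn of the selector in rad, clockwise from above: 0 ring, 0.785 one dot, 1.571 two dots, 2.356 three dots, 3.142 four dots; stops 0.1 beyond the ends. A spring detent holds it at each mark: about 5 N at the tab to leave one; past the hump midway (0.39 on) it snaps to the next by itself. Starts at ring, one or two dots (rarely balanced between two).
- start (a joint): Travel of the start button in m: 0 out, 0.006 fully in (about 5 N); springs back.
- start_top (a point): Middle of the top face of the start button: flat round black plunger of 28 mm diameter, 18 mm above the panel, in a round steel collar of 44 mm diameter and 12 mm height.
- stop (a joint): Travel of the mushroom stop button in m: 0 out, 0.006 fully in; springs back. Not to be pressed.
- stop_top (a point): Middle of the top of the stop button: black mushroom head of 40 mm diameter, 34 mm above the panel, 70 mm to the right of the start button.
- relay: Pale plug-in relay with a black foot, standing on the console's panel near its front edge, 30 x 24 x 44 mm; origin at the centre of its underside. Bystander.
- tape: Roll of black tape lying on the console's panel at its left front corner, 52 mm across, 19 mm high; origin at the centre of its underside. Bystander.
- mug: White mug standing on the desk left of the console, 80 mm across, 92 mm high, handle at its +y; origin under its centre. Bystander.
- radio: Black two-way radio standing on the desk left of the console, 34 x 58 x 112 mm, with a stub aerial to 157 mm; origin under its centre. Bystander.
- multimeter: Grey hand multimeter lying on the desk right of the console, 185 x 88 x 47 mm; origin under its centre. Bystander.
- mouse: Black computer mouse on the desk right of the console, 100 x 58 x 33 mm; origin under its centre. Bystander.
- screwdriver: Screwdriver with a black handle lying on the desk beyond the console, 200 mm long, 26 mm thick; origin under its middle. Bystander.

How it is judged:
By the outcome, as a careful person would: the job done as asked, in the order asked, and still so for the second after the job is handed in, with the robot touching nothing.
It also fails if it takes over 58 s, if anything falls off the work surface, if the arm or the gripper's body presses on something with over 40 N, if the wrist force passes 120 N, or if a joint passes its speed limit or range.

## Working session

There is one attempt and no reset: what is moved stays moved. The work goes in short steps, Python scripts to look and compute and a shell command to move; the robot and the scene stay as the last step left them, time stands still between calls to the robot, and variables do not carry over. Pictures are saved under pics/ and viewed, and the job is handed in when it is done.

```bash
mkdir -p pics; cat > h.py <<'E'
import numpy as np, cv2
from workcell import bot
def save(p,n,names=()):
    f=cv2.cvtColor(p["frame"],cv2.COLOR_RGB2BGR).copy(); cv2.imwrite(f"pics/{n}.png",f)
def ray(p,u,v):
    R=np.array(p["R"]);t=np.array(p["t"]);c=-R.T@t
    d=R.T@np.array([(u-p["cx"])/p["fx"],(v-p["cy"])/p["fy"],1]);return c,d
def atz(p,u,v,z):
    c,d=ray(p,u,v);return c+d*(z-c[2])/d[2]
E
python3 - <<'E'
from h import *
print(bot.get_obs())
for cam in("top","scene"):
    p=bot.camera(cam);save(p,cam+"0")
    for n,z in(("dial_center",.09),("three_dots",.09),("tab",.142),("start_top",.108),("stop_top",.124),("console",0),("relay",.09),("tape",.09),("mug",0),("radio",0)):
        for r in bot.tip_of(n,p)[:2]:
            u,v=r["centre"][0]*640,r["centre"][1]*400
            print(cam,n,round(r["conf"],2),round(u),round(v),atz(p,u,v,z).round(4))
E
```

```text
{'time': 0.0, 'q': array([-7.54021289e+01,  5.00997255e+00,  1.00329630e+01,  9.50985282e+01,
        1.30560896e-03,  8.99997678e+01]), 'qd': array([-0.00424758,  0.0482113 ,  0.00909941,  0.07517011,  0.05569593,
       -0.03599992]), 'joint_efforts': array([-1.04218830e-04, -5.20390213e+01,  4.64799929e+01,  1.64374639e-02,
       -1.45422473e-05, -2.39188876e-05]), 'ee_pos': array([ 0.13857204, -0.53204326,  0.24958051]), 'tcp_rot': array([-90.99044304,  89.92445088, 103.60765935]), 'wrist_force': array([-0.11604863,  0.37652838, -0.19488066]), 'torque': array([ 0.00803119,  0.00677657, -0.00646712]), 'opening': 0.08563955602973759}
top dial_center 0.69 291 217 [0.5188 0.0749 0.09  ]
top dial_center 0.63 301 236 [0.4463 0.0428 0.09  ]
top three_dots 0.57 297 196 [0.5987 0.0494 0.09  ]
top tab 0.61 303 235 [0.4442 0.0343 0.142 ]
top tab 0.56 274 208 [0.5503 0.1338 0.142 ]
top start_top 0.51 327 214 [ 0.5197 -0.0556  0.108 ]
top stop_top 0.44 346 212 [ 0.5213 -0.1252  0.124 ]
top console 0.64 312 212 [ 0.5453 -0.0023  0.    ]
top relay 0.41 300 236 [0.4466 0.0479 0.09  ]
top tape 0.6 277 246 [0.415  0.1323 0.09  ]
top tape 0.57 309 212 [0.535  0.0099 0.09  ]
top mug 0.92 205 247 [0.4337 0.419  0.    ]
top radio 0.64 190 212 [0.575  0.4763 0.    ]
scene dial_center 0.59 348 195 [0.5241 0.0884 0.09  ]
scene three_dots 0.92 329 213 [0.616  0.0497 0.09  ]
scene tab 0.74 361 194 [0.5601 0.1356 0.142 ]
scene start_top 0.38 304 180 [ 0.5139 -0.0647  0.108 ]
scene stop_top 0.51 284 175 [ 0.5261 -0.1305  0.124 ]
scene console 0.59 312 276 [0.7988 0.0494 0.    ]
scene console 0.57 324 217 [0.5577 0.0193 0.    ]
scene relay 0.58 334 178 [0.4585 0.0238 0.09  ]
scene tape 0.57 368 180 [0.4306 0.1362 0.09  ]
scene mug 0.66 450 214 [0.4212 0.4312 0.    ]
scene radio 0.81 463 251 [0.5702 0.4802 0.    ]
```

```bash
python3 - <<'E'
import cv2
for n,(x,y,w,h) in {"top0":(230,150,160,120),"scene0":(240,120,180,135)}.items():
    f=cv2.imread(f"pics/{n}.png");cv2.imwrite(f"pics/{n}c.png",cv2.resize(f[y:y+h,x:x+w],(800,600),interpolation=cv2.INTER_CUBIC))
E
```

```text
(no output)
```

View pics/top0.png

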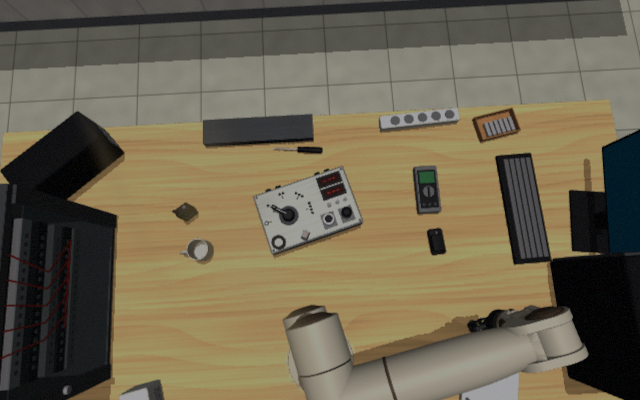

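View pics/top0c.png

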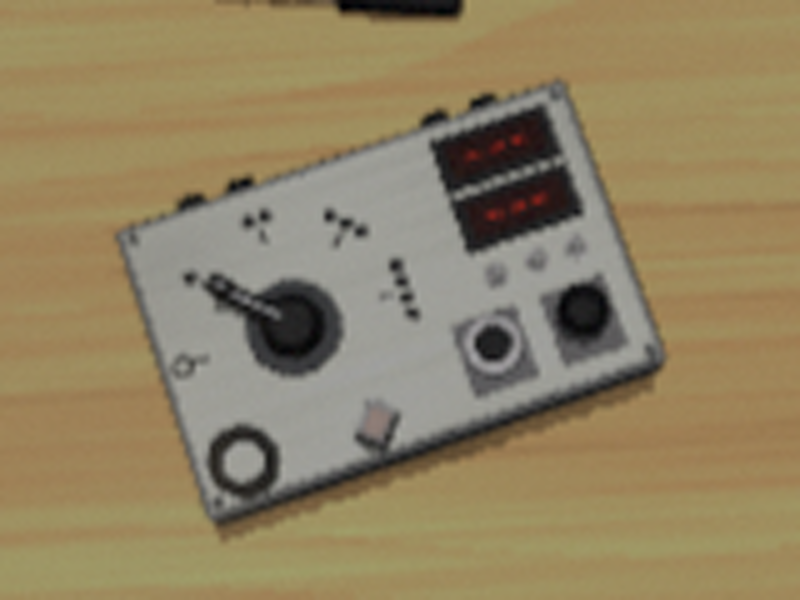

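View pics/scene0c.png

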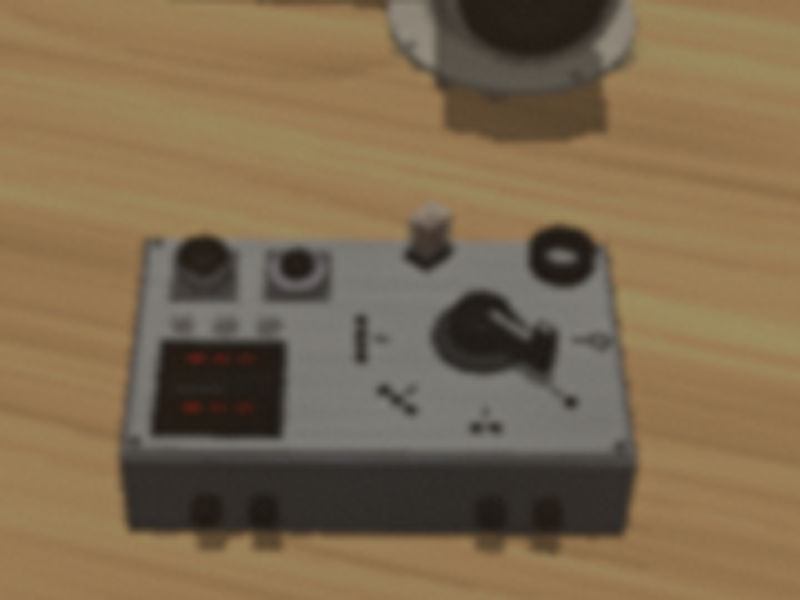

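Both views show the selector pointing at one dot: in the top crop the tab is at (215,283) and the dot at (190,278). The console is yawed. Next I fit its pose from the panel corners.

```bash
cat >> h.py <<'E'
def fit(L,W):
    L=np.array(L);W=np.array(W)[:,:2];l=L-L.mean(0);w=W-W.mean(0)
    a=np.arctan2((l[:,0]*w[:,1]-l[:,1]*w[:,0]).sum(),(l*w).sum())
    R=np.array([[np.cos(a),-np.sin(a)],[np.sin(a),np.cos(a)]]);o=W.mean(0)-R@L.mean(0)
    return np.degrees(a),o,np.linalg.norm(W-(L@R.T+o),axis=1)
E
python3 - <<'E'
from h import *
for cam,px,s,o in(("top",[(118,232),(562,82),(662,355),(215,518)],5,(230,150)),("scene",[(630,452),(128,452),(148,240),(605,243)],800/180,(240,120))):
    p=bot.camera(cam)
    W=[atz(p,o[0]+u/s,o[1]+v/s,.09) for u,v in px]
    print(cam,np.round(W,3)); print(fit([(.115,.18),(.115,-.18),(-.115,-.18),(-.115,.18)],W))
E
```

```text
top [[ 0.605  0.213  0.09 ]
 [ 0.702 -0.127  0.09 ]
 [ 0.49  -0.187  0.09 ]
 [ 0.389  0.148  0.09 ]]
(np.float64(16.314058205616156), array([0.54653812, 0.01171242]), array([0.00396766, 0.00571506, 0.00718542, 0.00551711]))
scene [[ 0.606  0.215  0.09 ]
 [ 0.706 -0.116  0.09 ]
 [ 0.497 -0.18   0.09 ]
 [ 0.398  0.158  0.09 ]]
(np.float64(16.457781649359962), array([0.55155806, 0.01930417]), array([0.01112758, 0.00875935, 0.00775284, 0.00751166]))
```

```bash
cat >> h.py <<'E'
from scipy.spatial.transform import Rotation as Ro
def pose():
    o=bot.get_obs();return Ro.from_euler('xyz',o["tcp_rot"],degrees=True).as_matrix(),np.array(o["ee_pos"]),o
def down(yawy): # tool x down, tool y at angle yawy in world
    a=np.radians(yawy);x=np.array([0,0,-1.]);y=np.array([np.cos(a),np.sin(a),0]);return np.stack([x,y,np.cross(x,y)],1)
def delta(pos,Rt):
    R,p,_=pose();print("turn",Ro.from_matrix(R.T@Rt).as_rotvec(degrees=True).round(1),"shift",(R.T@(np.array(pos)-p)).round(4))
def yawy():
    R,_,_=pose();return np.degrees(np.arctan2(R[1,1],R[0,1]))
E
python3 - <<'E'
from h import *
R,p,o=pose();print(R.round(3),yawy());c=bot.camera("wrist");print(np.array(c["tool_from_camera"]).round(3),c["fx"])
for a in(16.4,-16.4,106.4,-73.6):delta((.49,.03,.40),down(a))
delta((.46,.01,.40),down(-73.6))
E
```

```text
[[ 0.     0.252 -0.968]
 [-0.    -0.968 -0.252]
 [-1.     0.     0.   ]] -75.40204669880877
[[-0.    -0.309  0.951 -0.124]
 [ 1.    -0.001  0.    -0.   ]
 [ 0.001  0.951  0.309 -0.078]
 [ 0.     0.     0.     1.   ]] 298.56396046747176
turn [-91.8   0.    0. ] shift [-0.1497 -0.4555 -0.4817]
turn [-59.   0.   0.] shift [-0.1497 -0.4555 -0.4817]
turn [178.2  -0.   -0. ] shift [-0.1497 -0.4555 -0.4817]
turn [-1.8  0.  -0. ] shift [-0.1497 -0.4555 -0.4817]
turn [-1.8  0.  -0. ] shift [-0.1497 -0.4437 -0.4477]
```

```bash
python3 -m handwheel '[[0,0,0,-0.1,-0.1,-0.1,1],[0,0,0,-0.1,-0.418,-0.585,1],[0,0,0,-0.1,-0.418,-0.585,1],[0,0,0,-0.1,-0.418,-0.585,1],[0,0,0,-0.1,-0.418,-0.585,1],[0,0,0,-0.1,-0.418,-0.585,1],[0,0,0,-0.1,-0.418,-0.585,1],[0,0,0,-0.1,-0.418,-0.585,1],[0,0,0,-0.1,-0.418,-0.585,1],[0,0,0,-0.1,-0.418,-0.585,1],[0,0,0,-0.1,-0.418,-0.585,1],[0,0,0,-0.1,-0.418,-0.585,1],[0,0,0,-0.1,-0.418,-0.585,1],[0,0,0,-0.1,-0.418,-0.585,1],[0,0,0,-0.1,-0.418,-0.585,1],[0,0,0,-0.1,-0.418,-0.585,1],[0,0,0,-0.1,-0.418,-0.585,1]]' 30
cat >> h.py <<'E'
def wrist():
    R,p,_=pose();c=bot.camera("wrist");T=np.array(c["tool_from_camera"])
    Rw=R@T[:3,:3];tw=R@T[:3,3]+p;c["R"]=Rw.T;c["t"]=-Rw.T@tw;return c
E
python3 - <<'E'
from h import *
p=wrist();save(p,"w1");print(yawy(),pose()[1])
for n,z in(("dial_center",.09),("three_dots",.09),("tab",.142),("start_top",.108),("stop_top",.124),("console",0),("relay",.09),("tape",.09)):
    for r in bot.tip_of(n,p)[:2]:
        u,v=r["centre"][0]*640,r["centre"][1]*400
        print(n,round(r["conf"],2),round(u),round(v),atz(p,u,v,z).round(4))
E
```

```text
time: 3.38
ee_pos: [0.5991, 0.0191, 0.3507]
tcp_rot: [168.3, 90.0, 2.8]
wrist_force: [0.5, 0.7, -0.0]
opening: -0.0
-75.44122146778173 [0.59911886 0.01923143 0.3506402 ]
dial_center 0.68 258 208 [0.5271 0.0852 0.09  ]
three_dots 0.82 298 162 [0.602  0.0478 0.09  ]
tab 0.65 207 192 [0.5523 0.1409 0.142 ]
start_top 0.75 359 253 [ 0.5049 -0.0627  0.108 ]
start_top 0.74 208 190 [0.5418 0.1502 0.108 ]
stop_top 0.57 409 257 [ 0.5237 -0.1233  0.124 ]
console 0.79 314 188 [0.5501 0.015  0.    ]
relay 0.6 285 264 [0.4534 0.0316 0.09  ]
tape 0.66 217 261 [0.4328 0.1273 0.09  ]
```

View pics/w1.png

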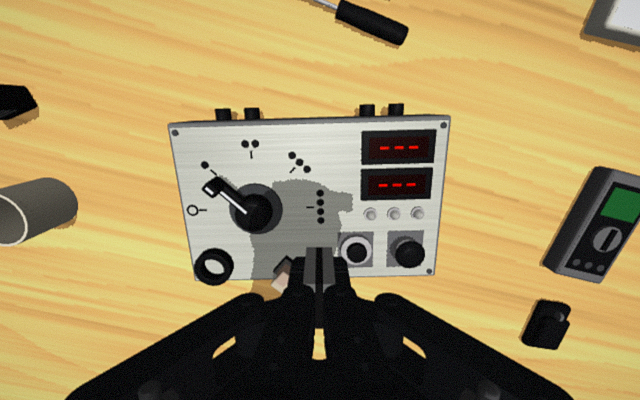

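The wrist view shows the console clear, the tab at (210,187) near the one-dot mark at (205,165), three dots at (299,161), start at (356,251), and stop at (409,250). The relay at (283,270) is partly behind the fingers.

```bash
python3 - <<'E'
from h import *
p=wrist()
L=[(.115,.18),(.115,-.18),(-.115,-.18),(-.115,.18),(.0615,.0135)]
W=[atz(p,u,v,.09) for u,v in[(169,124),(450,115),(436,275),(193,281),(299,161.5)]]
a,o,r=fit(L,W);print(a,o,r.round(4))
c,s=np.cos(np.radians(a)),np.sin(np.radians(a));R=np.array([[c,-s],[s,c]])
print("dial",o+R@[0,.075],"start",o+R@[-.062,-.06],"stop",o+R@[-.062,-.13])
d=o+R@[0,.075];t=atz(p,210,187,.142)[:2];l=R.T@(t-d);print("tab local",l,np.linalg.norm(l),"sel deg",90-np.degrees(np.arctan2(l[1],l[0])))
print("start meas",atz(p,356,251,.108))
E
```

```text
16.143464213058923 [0.54934935 0.01669716] [0.0069 0.0054 0.0031 0.0029 0.0011]
dial [0.52849609 0.0887398 ] start [ 0.50647671 -0.05817564] stop [ 0.52593974 -0.12541543]
tab local [0.04311374 0.039133  ] 0.0582253058087724 sel deg 47.77095322123252
start meas [ 0.50744481 -0.05650566  0.108     ]
```

```bash
python3 - <<'E'
from h import *
R,p,o=pose();print(o["q"].round(1))
def P(s,r=.057):
    w=np.radians(106.2-s);return .528+r*np.cos(w),.087+r*np.sin(w)
print(P(8));delta((*P(8),.20),down(106.2-8-180))
E
```

```text
[  1.9  16.4  34.8 108.4  -0.  167.3]
(np.float64(0.5198701507787858), np.float64(0.14341724516174398))
turn [6.4 0.  0. ] shift [ 0.1502 -0.1397  0.0458]
```

```bash
python3 -m handwheel '[[-30,0,0,0,-0.14,0.046,1],[-30,0,0,0,-0.14,0.046,1],[-30,0,0,0,-0.14,0.046,1],[-90,0,0,0,-0.14,0.046,1],[-90,0,0,0,-0.14,0.046,1],[-90,0,0,0,-0.14,0.046,1],[-90,0,0,0,-0.14,0.046,1],[-90,0,0,0,-0.14,0.046,1],[-90,0,0,0,-0.14,0.046,1],[-173.6,0,0,0,-0.14,0.046,1],[-173.6,0,0,0,-0.14,0.046,1],[-173.6,0,0,0,-0.14,0.046,1],[-173.6,0,0,0,-0.14,0.046,1],[-173.6,0,0,0,-0.14,0.046,1],[-173.6,0,0,0,-0.14,0.046,1],[-173.6,0,0,0,-0.14,0.046,1],[-173.6,0,0,0,-0.14,0.046,1],[-173.6,0,0,0.1,-0.14,0.046,1],[-173.6,0,0,0.14,-0.14,0.046,1],[-173.6,0,0,0.14,-0.14,0.046,1]]'
python3 - <<'E'
from h import *
R,p,o=pose();print(o["q"].round(1),yawy())
c=wrist();save(c,"w2");s=bot.camera("scene");save(s,"s2")
def P(s,r=.057):
    w=np.radians(106.2-s);return .528+r*np.cos(w),.087+r*np.sin(w)
delta((*P(8),.141),down(106.2-8))
E
```

```text
time: 6.38
ee_pos: [0.5176, 0.1431, 0.2062]
tcp_rot: [-172.7, 89.6, -164.5]
wrist_force: [-0.5, -0.5, 0.6]
opening: -0.0
[15.5  2.9  3.  90.5 -0.   7.2] 98.20495965119987
turn [ 0.  -0.1  0. ] shift [ 0.0692 -0.0002  0.0007]
```

View pics/w2.png

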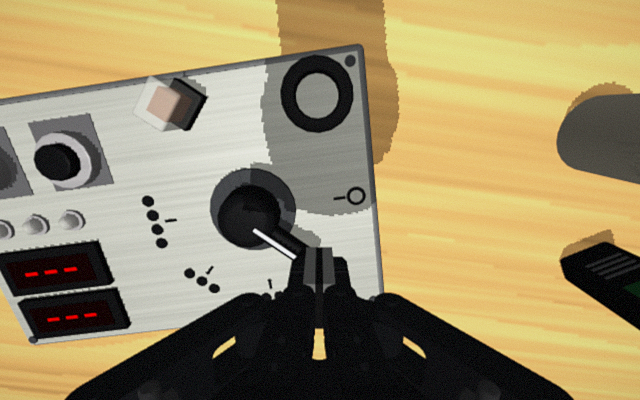

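The wrist view shows the fingers at (318,270) beside the selector arm, on the ring side. The estimated clearance to the tab is 16 mm, so I descend.

```bash
python3 -m handwheel '[[0,0,0,0.03,0,0,1],[0,0,0,0.05,0,0,1],[0,0,0,0.06,0,0,1],[0,0,0,0.067,0,0,1],[0,0,0,0.067,0,0,1]]'
python3 - <<'E'
from h import *
s=bot.camera("scene");save(s,"s3");f=cv2.imread("pics/s3.png")[140:260,280:440];cv2.imwrite("pics/s3c.png",cv2.resize(f,(800,600),interpolation=cv2.INTER_CUBIC))
R,p,o=pose();print(p,o["wrist_force"],yawy())
def P(s,r=.057):
    w=np.radians(106.2-s);return .528+r*np.cos(w),.087+r*np.sin(w)
for a in(20,30,40,50,60,70,80,85,90,95,100): print(a,end=' ');delta((*P(a),p[2]),down(106.2-a))
E
```

```text
time: 7.1
ee_pos: [0.52, 0.1437, 0.1441]
tcp_rot: [8.1, 89.9, 16.3]
wrist_force: [-0.7, -0.5, 0.1]
opening: 0.0
[0.51997022 0.1436964  0.14422932] [ 0.03419028 -0.06054734  0.1514766 ] 98.19718188825875
20 turn [12.   0.1 -0. ] shift [ 0.     -0.0015  0.0117]
30 turn [22.   0.1 -0. ] shift [ 0.     -0.0044  0.0212]
40 turn [32.   0.1 -0. ] shift [ 0.     -0.0089  0.0301]
50 turn [42.   0.1 -0. ] shift [ 0.     -0.0149  0.038 ]
60 turn [52.   0.1 -0. ] shift [ 0.     -0.0222  0.0448]
70 turn [62.   0.1 -0. ] shift [ 0.     -0.0305  0.0502]
80 turn [72.  0. -0.] shift [ 0.0001 -0.0396  0.0541]
85 turn [77.  0. -0.] shift [ 0.0001 -0.0444  0.0554]
90 turn [82.  0. -0.] shift [ 0.0001 -0.0493  0.0563]
95 turn [87.   0.  -0.1] shift [ 0.0001 -0.0543  0.0568]
100 turn [92.   0.  -0.1] shift [ 0.0001 -0.0592  0.0568]
```

View pics/s3c.png

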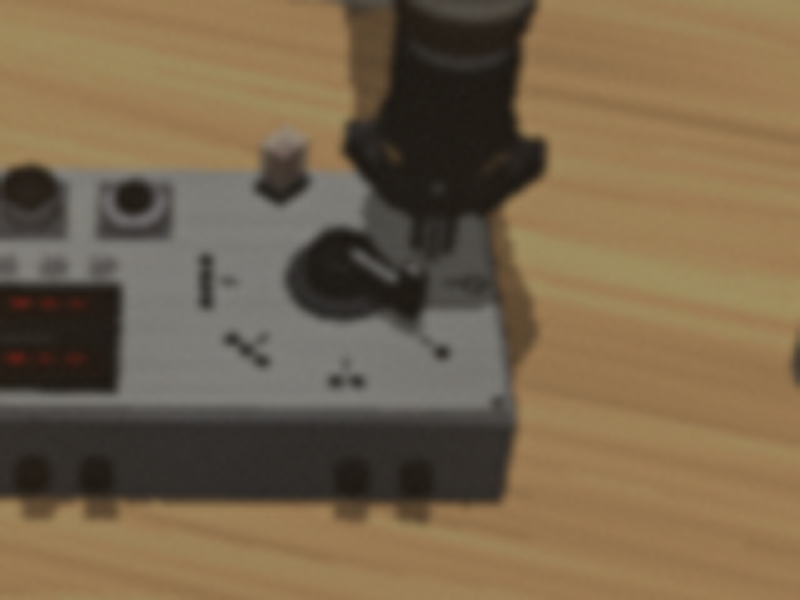

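The scene view shows the fingertip at (435,240) standing beside the tab at (410,285), on its ring side, with a visible gap. Now I push along the arc past the first hump.

```bash
python3 -m handwheel '[[6,0,0,0,-0.0007,0.006,1],[12,0,0,0,-0.0015,0.0117,1],[17,0,0,0,-0.0028,0.0165,1],[22,0,0,0,-0.0044,0.0212,1],[27,0,0,0,-0.0065,0.0257,1],[32,0,0,0,-0.0089,0.0301,1],[34.5,0,0,0,-0.0103,0.0321,1],[37,0,0,0,-0.0118,0.0341,1],[39.5,0,0,0,-0.0133,0.0361,1],[42,0,0,0,-0.0149,0.038,1],[42,0,0,0,-0.0149,0.038,1],[42,0,0,0,-0.0149,0.038,1]]'
python3 - <<'E'
from h import *
s=bot.camera("scene");save(s,"s4");f=cv2.imread("pics/s4.png")[140:260,280:440];cv2.imwrite("pics/s4c.png",cv2.resize(f,(800,600),interpolation=cv2.INTER_CUBIC))
R,p,o=pose();print(p,o["wrist_force"],yawy())
E
```

```text
time: 8.65
ee_pos: [0.5594, 0.1343, 0.1437]
tcp_rot: [52.8, 90.0, 19.1]
wrist_force: [0.1, -0.6, 0.8]
opening: -0.0001
[0.55936697 0.13432175 0.14359485] [-0.19270105 -0.04746566 -1.04649892] 56.243125733132544
```

View pics/s4c.png

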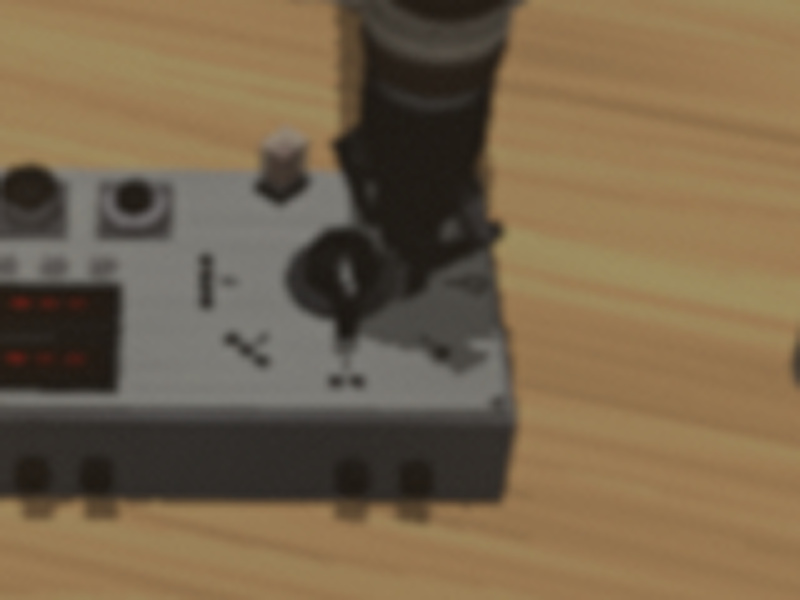

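It snapped to two dots: the tab at (347,340) points at the pair at (347,380). The console did not move.

```bash
python3 - <<'E'
from h import *
R,p,o=pose()
def P(s,r=.057):
    w=np.radians(106.2-s);return .528+r*np.cos(w),.087+r*np.sin(w)
for a in(58,66,74,78,82,85,88,91,94,97,99): print(a,end=' ');delta((*P(a),p[2]),down(106.2-a))
E
```

```text
58 turn [ 8.  0. -0.] shift [ 0.     -0.0003  0.0082]
66 turn [16.  0. -0.] shift [ 0.    -0.002  0.016]
74 turn [24.  0. -0.] shift [ 0.     -0.0047  0.0234]
78 turn [28.  0. -0.] shift [ 0.     -0.0065  0.027 ]
82 turn [32.  0. -0.] shift [ 0.     -0.0085  0.0305]
85 turn [35.  0. -0.] shift [ 0.     -0.0101  0.0329]
88 turn [38.  0. -0.] shift [ 0.     -0.0119  0.0353]
91 turn [41.  0. -0.] shift [ 0.     -0.0138  0.0376]
94 turn [44.  0. -0.] shift [ 0.     -0.0158  0.0398]
97 turn [47.  0. -0.] shift [ 0.     -0.0179  0.0419]
99 turn [49.  0. -0.] shift [ 0.     -0.0194  0.0433]
```

```bash
python3 -m handwheel '[[8,0,0,0,-0.0003,0.0082,1],[16,0,0,0,-0.002,0.016,1],[22,0,0,0,-0.004,0.0216,1],[26,0,0,0,-0.0055,0.0252,1],[30,0,0,0,-0.0075,0.0288,1],[33,0,0,0,-0.009,0.0313,1],[35,0,0,0,-0.0101,0.0329,1],[38,0,0,0,-0.0119,0.0353,1],[41,0,0,0,-0.0138,0.0376,1],[43,0,0,0,-0.0151,0.0391,1],[43,0,0,0,-0.0151,0.0391,1],[43,0,0,0,-0.0151,0.0391,1]]'
python3 - <<'E'
from h import *
s=bot.camera("scene");save(s,"s5");f=cv2.imread("pics/s5.png")[140:260,280:440];cv2.imwrite("pics/s5c.png",cv2.resize(f,(800,600),interpolation=cv2.INTER_CUBIC))
R,p,o=pose();print(p,o["wrist_force"],yawy())
E
```

```text
time: 10.2
ee_pos: [0.5834, 0.0999, 0.1433]
tcp_rot: [1.1, 90.0, -75.7]
wrist_force: [0.2, 0.8, -0.1]
opening: -0.0003
[0.58340759 0.09995947 0.1432871 ] [0.05847443 0.46375509 0.17813063] 13.233686706141242
```

View pics/s5c.png

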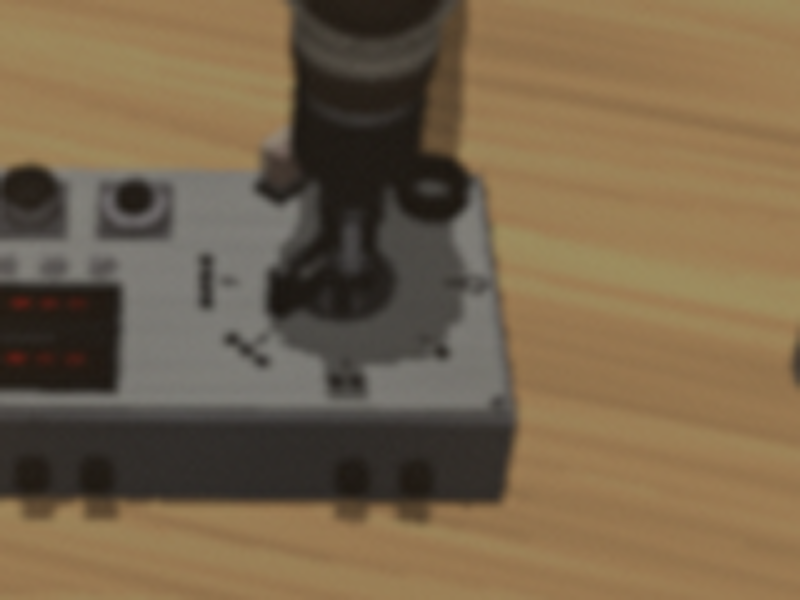

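The selector has clicked towards three dots: the tab at (280,295) is on the line to the row at (247,348), and the contact force is about 0. I back off, lift and check.

```bash
python3 -m handwheel '[[0,0,0,0,0,-0.006,1],[0,0,0,-0.03,0,-0.006,1],[0,0,0,-0.09,0,-0.006,1],[0,0,0,-0.12,0,-0.006,1],[3,0,0,-0.12,-0.05,0.1,1],[3,0,0,-0.12,-0.07,0.12,1],[3,0,0,-0.12,-0.07,0.12,1],[3,0,0,-0.12,-0.07,0.12,1],[3,0,0,-0.12,-0.07,0.12,1]]'
python3 - <<'E'
from h import *
print(yawy(),pose()[1])
c=wrist();save(c,"w6");s=bot.camera("scene");save(s,"s6");f=cv2.imread("pics/s6.png")[140:260,260:420];cv2.imwrite("pics/s6c.png",cv2.resize(f,(800,600),interpolation=cv2.INTER_CUBIC))
for q in(c,s):
  for n,z in(("dial_center",.09),("tab",.142),("three_dots",.09),("start_top",.108),("stop_top",.124)):
    for r in bot.tip_of(n,q)[:2]:
        u,v=r["centre"][0]*640,r["centre"][1]*400
        print(n,round(r["conf"],2),round(u),round(v),atz(q,u,v,z).round(4))
delta((.506,-.059,.16),down(16.2))
E
```

```text
time: 11.38
ee_pos: [0.543, -0.0319, 0.2632]
tcp_rot: [159.3, 90.0, 79.6]
wrist_force: [-0.3, -0.6, -0.1]
opening: -0.0002
10.243635838159529 [ 0.54301909 -0.03185261  0.26318423]
dial_center 0.62 329 58 [0.5293 0.0886 0.09  ]
tab 0.55 381 97 [0.5741 0.0613 0.142 ]
three_dots 0.78 396 122 [0.6032 0.0449 0.09  ]
start_top 0.79 276 213 [ 0.5039 -0.06    0.108 ]
stop_top 0.74 382 101 [0.579  0.0598 0.124 ]
stop_top 0.7 284 279 [ 0.5231 -0.1234  0.124 ]
dial_center 0.72 347 197 [0.5313 0.0882 0.09  ]
tab 0.64 335 195 [0.5841 0.0595 0.142 ]
three_dots 0.63 329 212 [0.6133 0.0496 0.09  ]
start_top 0.39 303 177 [ 0.5019 -0.0714  0.108 ]
stop_top 0.54 286 176 [ 0.5286 -0.1218  0.124 ]
turn [-6. -0.  0.] shift [ 0.1033 -0.0407  0.0193]
```

View pics/w6.png

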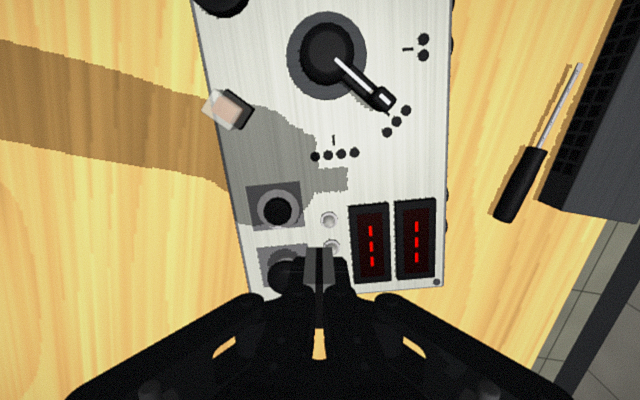

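View pics/s6c.png

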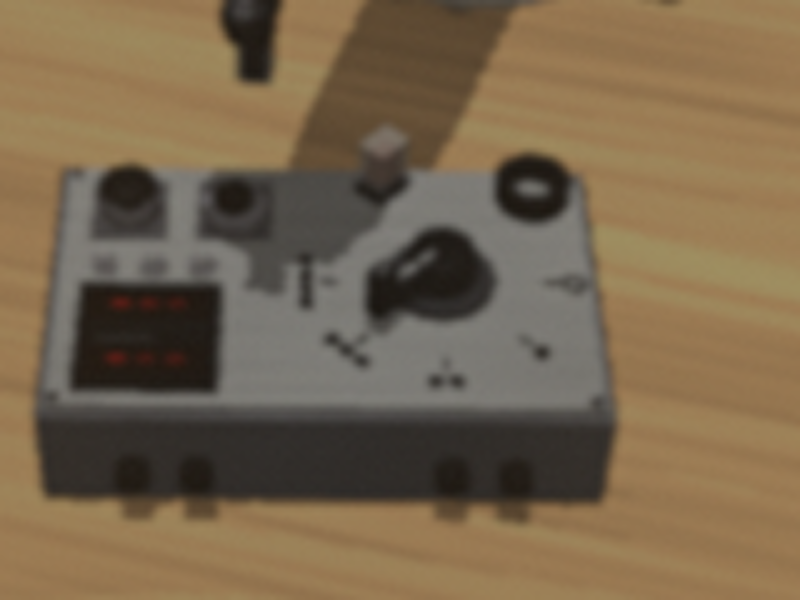

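The selector is on three dots in both views: wrist tab (381,98) against the dots at (396,121). Start is at (278,208) in the wrist view. I move above it and lower towards it.

```bash
python3 -m handwheel '[[-6,0,0,0,-0.0415,0.0195,1],[-6,0,0,0,-0.0415,0.0195,1],[-6,0,0,0.05,-0.0415,0.0195,1],[-6,0,0,0.1,-0.0415,0.0195,1],[-6,0,0,0.118,-0.0415,0.0195,1],[-6,0,0,0.118,-0.0415,0.0195,1],[-6,0,0,0.118,-0.0415,0.0195,1]]'
python3 - <<'E'
from h import *
R,p,o=pose();print(p,yawy(),o["wrist_force"])
c=wrist();save(c,"w7");s=bot.camera("scene");save(s,"s7");f=cv2.imread("pics/s7.png")[140:230,250:370];cv2.imwrite("pics/s7c.png",cv2.resize(f,(800,600),interpolation=cv2.INTER_CUBIC))
E
```

```text
time: 12.85
ee_pos: [0.5063, -0.0594, 0.1474]
tcp_rot: [67.8, 89.8, -6.0]
wrist_force: [0.2, -0.1, 0.7]
opening: -0.0
[ 0.50627423 -0.05943406  0.14737039] 16.192639779881056 [ 0.21813747 -0.1495551   0.70585134]
```

View pics/w7.png

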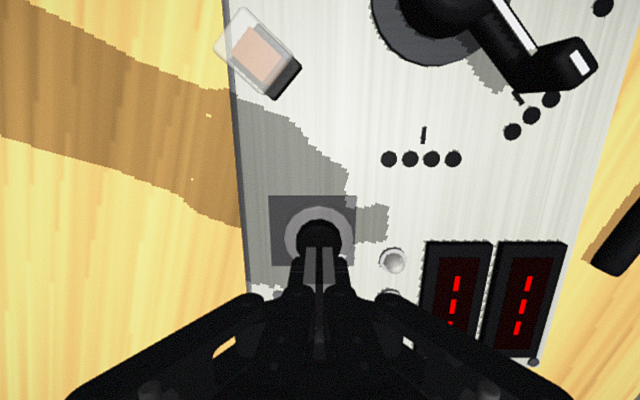

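View pics/s7c.png

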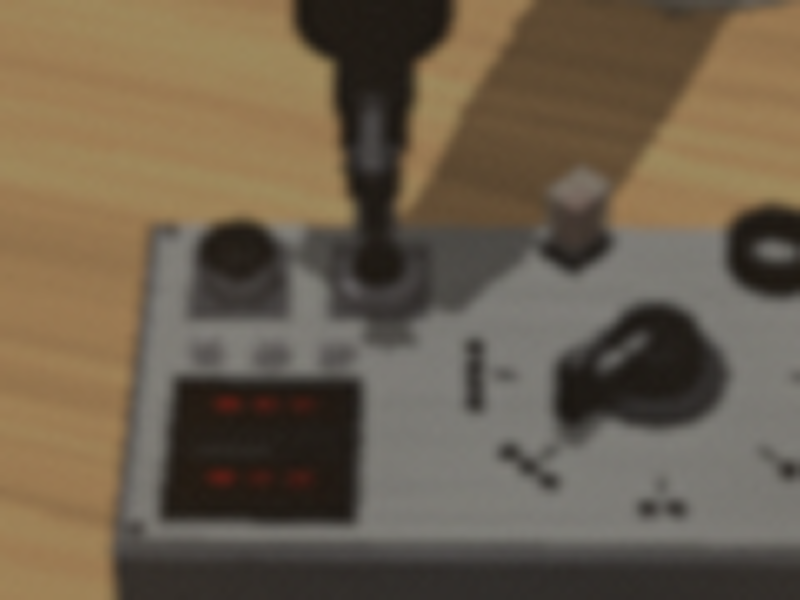

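Alignment is within about 1 mm: the button centre is at (319,238) and the predicted tip projection at (320,240). Now I press.

```bash
python3 -m handwheel '[[0,0,0,0.012,0,0,1],[0,0,0,0.016,0,0,1],[0,0,0,0.018,0,0,1],[0,0,0,0.02,0,0,1],[0,0,0,0.022,0,0,1],[0,0,0,0.022,0,0,1]]'; python3 -m handwheel '[[0,0,0,0.001,0,0,1],[0,0,0,0.002,0,0,1],[0,0,0,0.002,0,0,1]]'
```

```text
time: 13.7
ee_pos: [0.5054, -0.0594, 0.1248]
tcp_rot: [67.9, 89.9, -5.9]
wrist_force: [-4.7, 1.3, 14.3]
opening: -0.0001
time: 14.08
ee_pos: [0.5055, -0.0594, 0.1246]
tcp_rot: [67.7, 89.8, -6.1]
wrist_force: [-9.4, 0.9, 27.9]
opening: 0.0
```

```bash
python3 - <<'E'
from h import *
R,p,o=pose();print(p,o["wrist_force"],o["torque"])
c=wrist();save(c,"w8");f=cv2.imread("pics/w8.png")[150:300,220:420];g=cv2.resize(f,(800,600),interpolation=cv2.INTER_CUBIC);g=cv2.convertScaleAbs(g,alpha=2,beta=20);cv2.imwrite("pics/w8c.png",g)
s=bot.camera("scene");save(s,"s8");f=cv2.imread("pics/s8.png")[140:230,250:370];cv2.imwrite("pics/s8c.png",cv2.convertScaleAbs(cv2.resize(f,(800,600),interpolation=cv2.INTER_CUBIC),alpha=1.8,beta=10))
E
```

```text
[ 0.50547994 -0.059401    0.12460741] [-9.36796734  0.94301148 27.92858697] [0.22399334 2.14647311 0.01047021]
```

View pics/w8c.png

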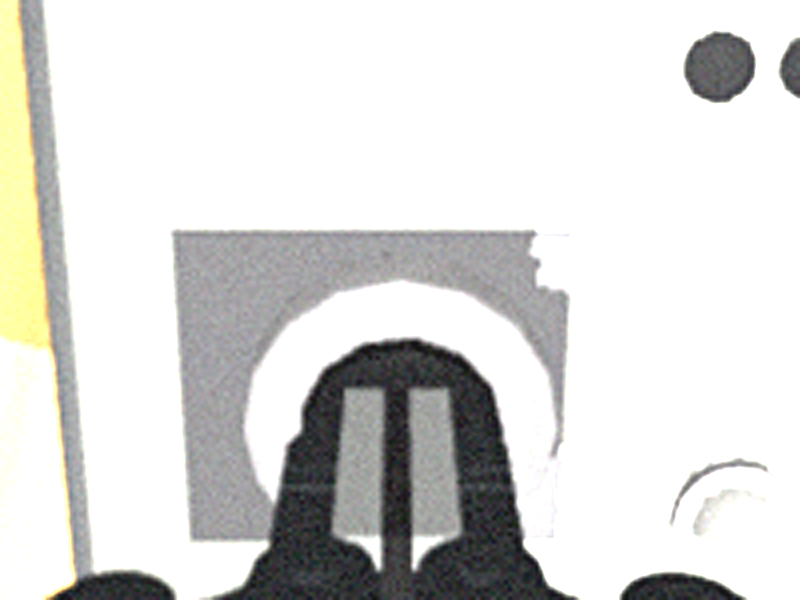

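View pics/s8c.png

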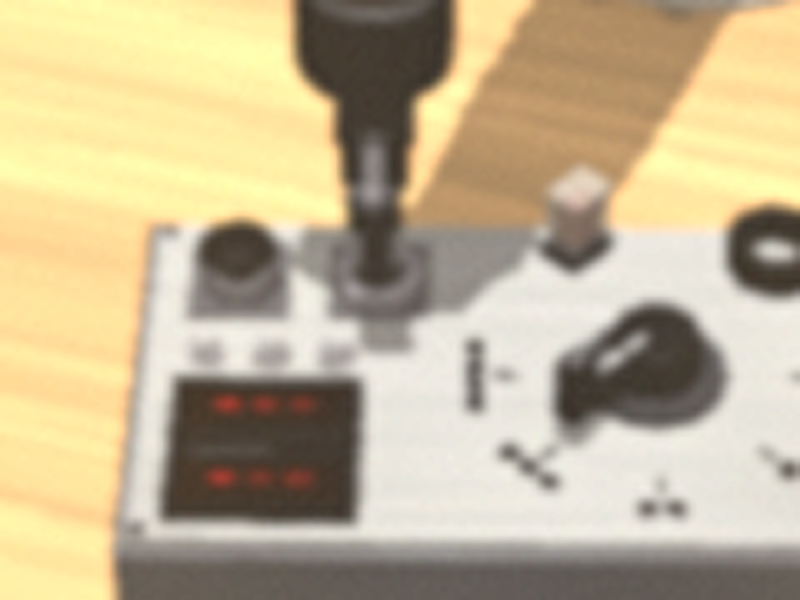

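Contact is hard: the force rises while z stays put. The nominal tip height is about 3.6 mm above the expected bottom, so I release in small steps to measure the spring travel.

```bash
for i in 1 2; do python3 -m handwheel '[[0,0,0,-0.001,0,0,1],[0,0,0,-0.001,0,0,1]]'|grep -E 'ee_pos|force'; done;  for i in 1 2 3 4 5 6 7 8; do python3 -m handwheel '[[0,0,0,-0.001,0,0,1],[0,0,0,-0.001,0,0,1]]'|grep -E 'ee_pos|force'; done
```

```text
ee_pos: [0.5054, -0.0594, 0.1247]
wrist_force: [-7.4, 0.4, 20.5]
ee_pos: [0.5054, -0.0594, 0.1248]
wrist_force: [-5.0, 0.8, 13.9]
ee_pos: [0.5053, -0.0594, 0.125]
wrist_force: [-2.0, 0.7, 7.1]
ee_pos: [0.5053, -0.0594, 0.1256]
wrist_force: [-0.4, 0.5, 3.7]
ee_pos: [0.5053, -0.0594, 0.1263]
wrist_force: [-0.7, -0.2, 3.6]
ee_pos: [0.5053, -0.0594, 0.1273]
wrist_force: [0.1, 0.4, 3.4]
ee_pos: [0.5053, -0.0594, 0.1283]
wrist_force: [0.8, -0.4, 3.4]
ee_pos: [0.5053, -0.0594, 0.1293]
wrist_force: [0.5, -0.8, 1.8]
ee_pos: [0.5053, -0.0594, 0.1303]
wrist_force: [1.1, -0.9, 2.6]
ee_pos: [0.505, -0.0594, 0.1311]
wrist_force: [-0.9, -0.1, 0.7]
```

The spring shows over about z 0.125 to 0.131, i.e. the full 6 mm, so the tip is really about 23 mm ahead of the TCP. I lift clear and check.

```bash
python3 -m handwheel '[[0,0,0,-0.02,0,0,1],[0,0,0,-0.06,0,0,1],[0,0,0,-0.12,0,0,1],[0,0,0,-0.15,-0.03,0,1],[0,0,0,-0.15,-0.06,0.06,1],[0,0,0,-0.15,-0.06,0.06,1],[0,0,0,-0.15,-0.06,0.06,1],[0,0,0,-0.15,-0.06,0.06,1],[0,0,0,-0.15,-0.06,0.06,1]]'
python3 - <<'E'
from h import *
c=wrist();save(c,"w9");s=bot.camera("scene");save(s,"s9");f=cv2.imread("pics/s9.png")[140:260,260:420];cv2.imwrite("pics/s9c.png",cv2.resize(f,(800,600),interpolation=cv2.INTER_CUBIC))
a=cv2.imread("pics/s6.png").astype(int);b=cv2.imread("pics/s9.png").astype(int);print(abs(a-b)[175:260,260:400].mean())
for n,z in(("dial_center",.09),("tab",.142),("start_top",.108),("stop_top",.124)):
    for r in bot.tip_of(n,c)[:1]:
        u,v=r["centre"][0]*640,r["centre"][1]*400;print(n,round(r["conf"],2),atz(c,u,v,z).round(4))
E
```

```text
time: 17.8
ee_pos: [0.4646, -0.1328, 0.2811]
tcp_rot: [-139.0, 90.0, 147.2]
wrist_force: [0.5, -0.2, -0.3]
opening: 0.0
2.7499439775910366
tab 0.61 [0.5753 0.0601 0.142 ]
start_top 0.78 [ 0.5064 -0.0558  0.108 ]
stop_top 0.88 [ 0.5233 -0.1257  0.124 ]
```

View pics/w9.png

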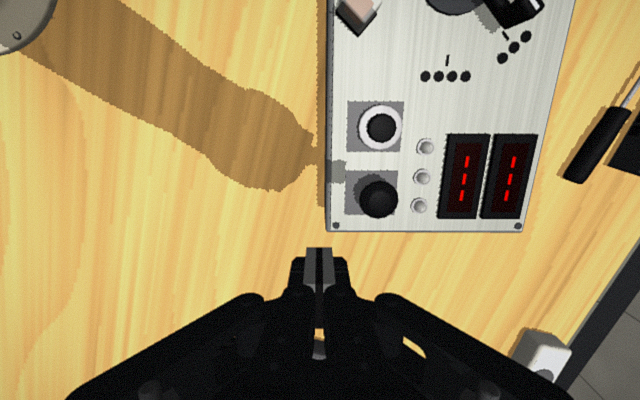

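View pics/s9c.png

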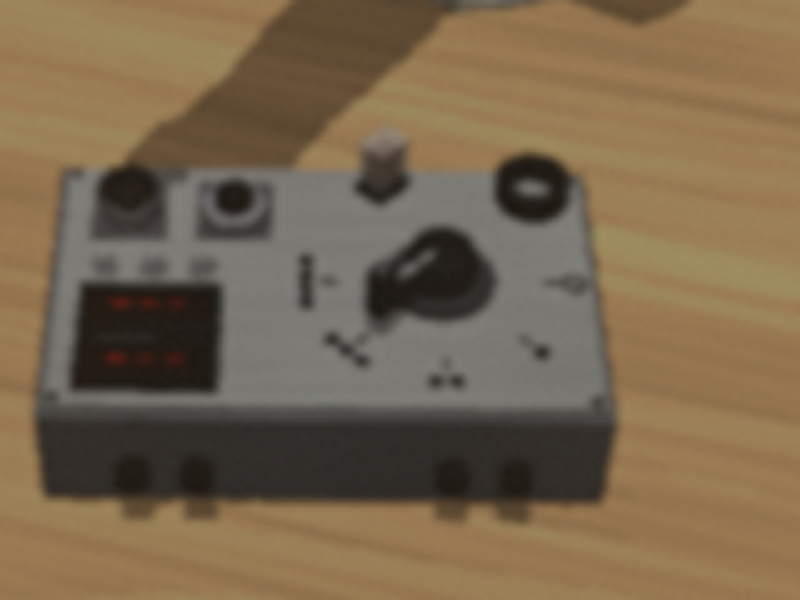

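The pictures show the tab still on three dots (scene crop 380,300), start back out, and the console, relay and tape where they were. I hand the job in.

```bash
python3 -c "
from workcell import bot
bot.job_done()"
```

```text
the job is handed in; nothing more can be done
```

The selector is on three dots and the start button has been pressed right in and released. I handed the job in at about 18 s of the 58 s allowed.

- **Selector:** It started at one dot. With the closed fingertips I pushed the tab past both detent humps, and it clicked into two dots, then three. It was still on three dots in the final pictures.
- **Start button:** I pressed it once, from directly above, to a hard stop at about 28 N. As I released it, the spring force showed over about 6 mm, and the button looked fully out afterwards.
- **Surroundings:** The console, relay, tape and stop button looked unmoved in the last scene picture. I never went near the stop button's top. I did not re-check the mug, radio, multimeter or mouse afterwards, but the arm never came near them.

**Disagreements and gaps:**
- **Tip height:** The fingertip stopped about 3.6 mm higher than its nominal 19 mm length predicts. I put this down to the closed tips reaching nearer 23 mm, because the spring travel matched a full press.
- **Fully in:** I judged this from force and travel only. The lamps gave no visible confirmation.
- **Last look:** In the final wrist picture the network did not report the dial centre.

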